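# Set the stirrer's switches

### The arm

A 6-joint arm with a two-finger parallel gripper is mounted at the origin on the work surface. World frame = base frame: x ahead of the robot, y to its left, z up, the work surface at z = 0. Lengths are in m, angles in rad, forces in N, time in s.
With the tool pointing down it reaches from about 0.275 to 1 m from the base axis. Payload 8.4 kg.
Tool frame: the origin (TCP) lies on the centre line of the jaws, within the pads' length; the fingertips stand 25 mm ahead of it and the grasp point (between the pads) lies 6 mm ahead of it; z points along the fingers, y is the line along which they close (so a half turn about z gives the same grasp; the last joint's range is limited). The gripper opens to 85 mm and grips with 20 to 120 N. Pads are 22 mm wide; open, the fingers measure 114 mm over their backs; the gripper's body (76 mm by 85 mm) begins 54 mm behind the grasp point. The pads swing forward as they close: fully open they stand 13 mm farther back than shut.
Start: joints at [1.196, 0.353, 1.633, -0, 1.155, -0.002], TCP at [0.228, 0.582, 0.256] pointing down, gripper open.
Joint ranges: [-2.63, 2.63], [-0.92, 2.1], [0.06, 2.66], [-1.3, 4.44], [0, 2.69], [-3.02, 3.02]. Speed limits (rad/s): [2.22, 2.22, 2.79, 3.14, 3.14, 3.14].

### API

Orientations are given as a unit quaternion [w, x, y, z].
In Python, from cell import env gives the robot as it stands.
- The arm moves only by the tool play_rows, never from a script. Its argument "series" is a list of rows, each an object of numbers: "tx", "ty", "tz": the shift along the tool's x, y, z in mm; "yaw": the turn about the tool's z in degrees; "gripper": the finger opening in mm, from 0 to 85.4. A call has 1 to 10 rows; each row shifts and turns the commanded pose from where the row before left it, along the tool's axes as they then stand; what a row does not reach is not made up. A row lasts 1/12 s, in which the tool goes at most 41.7 mm and 7.16 degrees, less where a joint would pass 70% of its speed; a pose out of reach is approached as far as the arm can. A call is refused whole if a number of a shift passes 41.7 or a number of a turn 7.16, either way. A call with a gripper value outside its range is refused whole. The fingers move at their own pace and stop on an object; the grip force is fixed at half the most. Time passes only in rows, so rows that do not move let the fingers close. It gives the time, the measured TCP pose, the force, the opening and the grip force at its end, in the units of the state.
- env.state(): the state, without advancing time (a new reading comes with each control period).
- env.snapshot(name): name is "side" or "top"; returns a dict with "frame" (384x512x3 uint8, blue, green, red), "intrinsics" (3x3 intrinsics, pixels), "rvec" (rotation vector, rad) and "tvec" (3), from world to camera coordinates, as OpenCV has them. Camera axes: x right, y down, z forward; pixel columns grow to the right and rows downward; lengths in m; the calibration is good to about 2 mm. A picture is of the moment at which its call begins. There is no depth.
- env.job_done(): hands the job in; it is judged then, once.
The state is a dict: "clock": time; "joint_pos": joint angles; "qd": joint speeds; "tau": joint torques, N m; "position": TCP position; "tcp_rot": TCP orientation; "ft_force": force on the tool from outside, world axes, zero at the start; "ft_torque": the same for the moment, N m; "finger_gap": finger opening in m; "gripper_force": force on a finger pad.
Only numpy, scipy, OpenCV 4.12 (cv2) and the standard library are available. Lean on these libraries where they do the work, as an engineer would, in place of code of your own. Each camera call takes 0.05 s, during which the arm holds its last target. There are 200 camera calls.

### The job

Only the stirring place where the tall capped jar stands shall run. On the four-place stirrer, slide the switch in line with the jar fully on (away from you, towards the jar) and slide the switch that was left on back fully off, so that the other three are off; leave the jar standing where it is.

Things in the scene. Friction and masses are not known exactly. Their poses are not given: they have to be found in the camera images.
- stirrer: Flat white fixed four-place stirrer, 240 (x) by 270 (y) mm, flat top 45 mm above the bench. Origin: centre of its underside; x points away from the robot (from the switches to the places), y left, z up. Along the near edge, a row of four black slide switches at y = +90, +30, -30, -90 mm; in line behind each, at x = +55 mm, its round place (54 mm). A low dish and a low beaker stand on other places.
- switch_1 (a joint): Slide switch 1, leftmost seen from the robot, at y = +90 mm of the stirrer. Value in m: 0 off (near end), 0.022 fully on (far end, nearest the places). Upright black cap, 10 (x) by 14 (y) by 18 mm high, foot 1.5 mm and top 19.5 mm above the stirrer's top, centred at x = -0.086 m + value of the stirrer. About 2 N of friction; stays where left; a shut fingertip can push it.
- switch_2 (a joint): Slide switch 2, second from the left seen from the robot, at y = +30 mm of the stirrer. Value in m: 0 off (near end), 0.022 fully on (far end, nearest the places). Upright black cap, 10 (x) by 14 (y) by 18 mm high, foot 1.5 mm and top 19.5 mm above the stirrer's top, centred at x = -0.086 m + value of the stirrer. About 2 N of friction; stays where left; a shut fingertip can push it.
- switch_3 (a joint): Slide switch 3, third from the left seen from the robot, at y = -30 mm of the stirrer. Value in m: 0 off (near end), 0.022 fully on (far end, nearest the places). Upright black cap, 10 (x) by 14 (y) by 18 mm high, foot 1.5 mm and top 19.5 mm above the stirrer's top, centred at x = -0.086 m + value of the stirrer. About 2 N of friction; stays where left; a shut fingertip can push it.
- switch_4 (a joint): Slide switch 4, rightmost seen from the robot, at y = -90 mm of the stirrer. Value in m: 0 off (near end), 0.022 fully on (far end, nearest the places). Upright black cap, 10 (x) by 14 (y) by 18 mm high, foot 1.5 mm and top 19.5 mm above the stirrer's top, centred at x = -0.086 m + value of the stirrer. About 2 N of friction; stays where left; a shut fingertip can push it.
- jar_mid (a point): Centre (half-way up) of the tall capped jar, 40 mm in diameter and 60 mm tall, black screw cap, standing loose on one of the stirring places (within 5 mm of the place's centre); z points up its axis.
Mind the look-alikes: they are no part of the job. What is shaped like the part that bears jar_mid but yellow is not meant.

How it is judged:
By the outcome, as a careful person would: the job done as asked, in the order asked, and still so for the second after the job is handed in, with the robot touching nothing.
It also fails if it takes over 32 s, if anything falls off the work surface, if the arm or the gripper's body presses on something with over 40 N, if the wrist force passes 120 N, or if a joint passes its speed limit or range.

## Working session

There is one attempt and no reset: what is moved stays moved. The work goes in short steps, Python scripts to look and compute and a tool call to move; the robot and the scene stay as the last step left them, time stands still between calls to the robot, and variables do not carry over. Pictures are saved under pics/ and viewed, at most 10 in all, crops included, and the job is handed in when it is done.

Besides the shell and the picture viewer there is one more tool, called after "Request:" as name([rows], argument=value, ...), one row to a line, values as JSON. play_rows: Moves the arm, as the interface text tells. Its arguments: {"type":"object","properties":{"series":{"type":"array"}},"required":["series"]}

```bash
mkdir -p pics; python3 - <<'E'
from cell import env
import cv2,numpy as np
for n in("top","side"):
    s=env.snapshot(n); cv2.imwrite(f"pics/{n}0.png",s["frame"])
    np.savez(f"{n}0.npz",**s)
    R=cv2.Rodrigues(np.array(s["rvec"]))[0]; print(n,(-R.T@np.array(s["tvec"]).ravel()).round(3),np.array(s["intrinsics"]).round(1).tolist())
st=env.state();print(st["position"],st["tcp_rot"],st["clock"],st["finger_gap"])
E
```

```text
top [0.532 0.054 0.754] [[422.7, 0.0, 257.9], [0.0, 422.7, 191.6], [0.0, 0.0, 1.0]]
side [ 0.36  -0.476  0.382] [[392.7, 0.0, 251.1], [0.0, 392.7, 199.6], [0.0, 0.0, 1.0]]
[0.22751578 0.5816812  0.2556301 ] [-1.18560215e-04  1.85333817e-01  9.82675407e-01 -6.38281850e-04] 0.1 0.08532692120183398
```

View pics/top0.png

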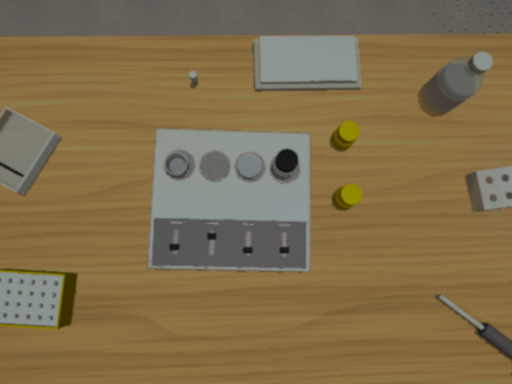

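View pics/side0.png

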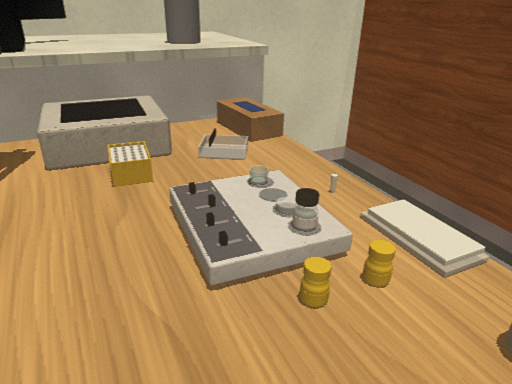

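The jar, with its black cap at top (287,160), stands on place 4. Switch 2 at (212,236) is on, and switches 1, 3 and 4 at (175,246), (248,250) and (284,250) are off. I'll measure these positions next.

```bash
cat > h.py <<'E'
import cv2,numpy as np
def ray(s,uv,z):
    R=cv2.Rodrigues(np.array(s["rvec"]))[0];c=-R.T@np.array(s["tvec"]).ravel()
    d=R.T@np.linalg.inv(s["intrinsics"])@np.array([*uv,1.]);return c+d*(z-c[2])/d[2]
def caps(s,box=(150,215,312,272),th=45):
    x0,y0,x1,y1=box;m=(s["frame"].max(2)<th).astype(np.uint8);k=np.zeros_like(m);k[y0:y1,x0:x1]=m[y0:y1,x0:x1]
    n,_,st,ce=cv2.connectedComponentsWithStats(k)
    return sorted([(tuple(st[i]),tuple(ce[i])) for i in range(1,n) if st[i][4]>8],key=lambda t:t[1][0])
E
python3 - <<'E'
from h import *
s=dict(np.load("top0.npz"))
for st,c in caps(s): print([int(v) for v in st],np.round(c,1),ray(s,c,.0600).round(4))
f=s["frame"]; g=f.min(2)
m=((g>95)|False).astype(np.uint8); k=np.zeros_like(m);k[120:280,140:318]=m[120:280,140:318]
# panel & housing outline
cs=cv2.findContours(k,cv2.RETR_EXTERNAL,cv2.CHAIN_APPROX_SIMPLE)[0];c=max(cs,key=cv2.contourArea)
r=cv2.minAreaRect(c);print(r)
for p in cv2.boxPoints(r):print(p,ray(s,p,.045).round(4))
cv2.imwrite("pics/crop.png",cv2.resize(f[205:280,145:320],None,fx=4,fy=4,interpolation=cv2.INTER_CUBIC))
E
```

```text
[170, 244, 9, 6, 46] [173.8 246.8] [0.5487 0.16   0.06  ]
[208, 234, 8, 5, 40] [211.5 236. ] [0.5645 0.0991 0.06  ]
[243, 248, 9, 5, 42] [247.1 250. ] [0.5404 0.0418 0.06  ]
[280, 248, 9, 5, 43] [284.  249.9] [ 0.5387 -0.0184  0.06  ]
((230.33753967285156, 200.1980438232422), (161.546142578125, 140.1815643310547), 1.7899105548858643)
[147.41461 267.73172] [0.5164 0.2051 0.045 ]
[151.79315 127.61854] [0.7535 0.1999 0.045 ]
[313.26047 132.66437] [ 0.7398 -0.079   0.045 ]
[308.88193 272.77756] [ 0.5001 -0.0599  0.045 ]
```

View pics/crop.png

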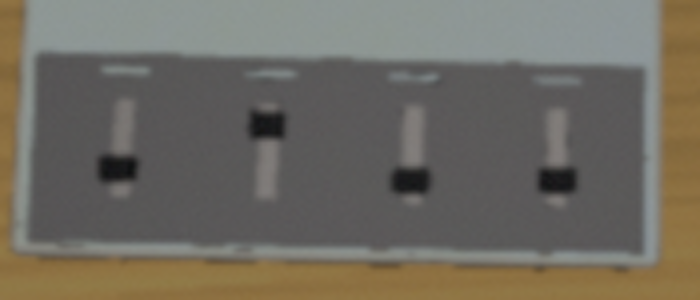

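```bash
python3 - <<'E'
from h import *
s=dict(np.load("top0.npz"));sd=dict(np.load("side0.npz"))
def cr(p):return (p[0]/4+145-.375,p[1]/4+205-.375)
for n,a,b in((1,(124,98),(120,197)),(2,(268,103),(266,198)),(3,(414,104),(413,205)),(4,(557,107),(556,207))):
    print(n,ray(s,cr(a),.046).round(4),ray(s,cr(b),.046).round(4))
# side caps, and two-view triangulation
P=lambda q:np.array(q["intrinsics"])@np.hstack([cv2.Rodrigues(np.array(q["rvec"]))[0],np.array(q["tvec"]).reshape(3,1)])
S=[c for _,c in caps(sd,(180,175,235,250),45)];S.sort(key=lambda c:c[1])
T=[c for _,c in caps(s)]
print(np.round(S,1).tolist())
if len(S)==4:
  X=cv2.triangulatePoints(P(s),P(sd),np.array(T).T,np.array(S).T);print((X[:3]/X[3]).T.round(4))
for c in ((287,160),):print("jar cap",ray(s,c,.105).round(3))
print([c for _,c in caps(sd,(290,180,325,205))])
E
```

```text
1 [0.5781 0.1592 0.046 ] [0.5375 0.1608 0.046 ]
2 [0.5745 0.0997 0.046 ] [0.5354 0.101  0.046 ]
3 [0.5724 0.039  0.046 ] [0.5308 0.0405 0.046 ]
4 [ 0.5696 -0.0209  0.046 ] [ 0.5282 -0.0189  0.046 ]
[[192.4, 191.0], [211.6, 202.7], [210.0, 219.8], [222.0, 232.9], [222.7, 239.6]]
jar cap [ 0.678 -0.024  0.105]
[]
```

Request:
play_rows([
  {"yaw": -6.2,"gripper": 0},
  {"yaw": -6.2,"gripper": 0},
  {"yaw": -6.1,"gripper": 0},
  {"tx": -19.5,"ty": -36.5,"gripper": 0},
  {"tx": -19.5,"ty": -36.5,"gripper": 0},
  {"tx": -19.5,"ty": -36.5,"gripper": 0},
  {"tx": -19.5,"ty": -36.5,"gripper": 0},
  {"tx": -19.5,"ty": -36.5,"gripper": 0},
  {"tx": -19.5,"ty": -36.5,"gripper": 0},
  {"tx": -19.5,"ty": -36.5,"gripper": 0},
])

```text
invalid input at $.series[0]: expected keys tx, ty, tz, yaw, gripper
```

Request:
play_rows([
  {"tx": -19.5,"ty": -36.5,"gripper": 0},
  {"tx": -19.5,"ty": -36.5,"gripper": 0},
  {"tx": -19.5,"ty": -36.5,"gripper": 0},
  {"tx": -19.5,"ty": -36.5,"gripper": 0},
  {"tx": -19.5,"ty": -36.5,"gripper": 0},
  {"tx": -19.5,"ty": -36.5,"gripper": 0},
  {"tx": -19.5,"ty": -36.5,"gripper": 0},
  {"tx": -19.5,"ty": -36.5,"gripper": 0},
  {"tx": 0,"gripper": 0},
  {"tx": 0,"gripper": 0},
])

```text
invalid input at $.series[0]: expected keys tx, ty, tz, yaw, gripper
```

All keys are required in each row, so I'll resend with them filled in.

Request:
play_rows([
  {"tx": 0,"ty": 0,"tz": 0,"yaw": -6.2,"gripper": 0},
  {"tx": 0,"ty": 0,"tz": 0,"yaw": -6.2,"gripper": 0},
  {"tx": 0,"ty": 0,"tz": 0,"yaw": -6.1,"gripper": 0},
  {"tx": -19.5,"ty": -36.5,"tz": 0,"yaw": 0,"gripper": 0},
  {"tx": -19.5,"ty": -36.5,"tz": 0,"yaw": 0,"gripper": 0},
  {"tx": -19.5,"ty": -36.5,"tz": 0,"yaw": 0,"gripper": 0},
  {"tx": -19.5,"ty": -36.5,"tz": 0,"yaw": 0,"gripper": 0},
  {"tx": -19.5,"ty": -36.5,"tz": 0,"yaw": 0,"gripper": 0},
  {"tx": -19.5,"ty": -36.5,"tz": 0,"yaw": 0,"gripper": 0},
  {"tx": 0,"ty": 0,"tz": 0,"yaw": 0,"gripper": 0},
])

```text
clock: 0.93
position: [0.3351, 0.3518, 0.2559]
tcp_rot: [-0.0, 0.027, 1.0, -0.002]
ft_force: [0.3, 0.1, -1.1]
finger_gap: 0.0002
gripper_force: 0.0
```

Request:
play_rows([
  {"tx": -19.3,"ty": -36,"tz": 0,"yaw": 0,"gripper": 0},
  {"tx": -19.3,"ty": -36,"tz": 0,"yaw": 0,"gripper": 0},
  {"tx": -19.3,"ty": -36,"tz": 0,"yaw": 0,"gripper": 0},
  {"tx": -19.3,"ty": -36,"tz": 0,"yaw": 0,"gripper": 0},
  {"tx": -19.3,"ty": -36,"tz": 0,"yaw": 0,"gripper": 0},
  {"tx": -19.3,"ty": -36,"tz": 0,"yaw": 0,"gripper": 0},
  {"tx": -19.3,"ty": -36,"tz": 0,"yaw": 0,"gripper": 0},
  {"tx": -19.3,"ty": -36,"tz": 0,"yaw": 0,"gripper": 0},
  {"tx": -19.3,"ty": -36,"tz": 0,"yaw": 0,"gripper": 0},
  {"tx": -19.3,"ty": -36,"tz": 0,"yaw": 0,"gripper": 0},
])

```text
clock: 1.77
position: [0.5088, -0.0136, 0.2562]
tcp_rot: [-0.0, 0.025, 1.0, 0.0]
ft_force: [-0.3, 0.3, 0.6]
finger_gap: -0.0003
gripper_force: 0.0
```

Request:
play_rows([
  {"tx": 0,"ty": 0,"tz": 40,"yaw": 0,"gripper": 0},
  {"tx": 0,"ty": 0,"tz": 40,"yaw": 0,"gripper": 0},
  {"tx": 0,"ty": 0,"tz": 40,"yaw": 0,"gripper": 0},
  {"tx": 0,"ty": 0,"tz": 0,"yaw": 0,"gripper": 0},
  {"tx": 0,"ty": 0,"tz": 0,"yaw": 0,"gripper": 0},
])

```text
clock: 2.18
position: [0.5069, -0.0115, 0.135]
tcp_rot: [-0.003, 0.025, 1.0, 0.0]
ft_force: [0.6, -0.4, 1.0]
finger_gap: -0.0001
gripper_force: 0.0
```

Request:
play_rows([
  {"tx": 0,"ty": -6,"tz": 20,"yaw": 0,"gripper": 0},
  {"tx": 0,"ty": 0,"tz": 20,"yaw": 0,"gripper": 0},
  {"tx": 0,"ty": 0,"tz": 12,"yaw": 0,"gripper": 0},
  {"tx": 0,"ty": 0,"tz": 0,"yaw": 0,"gripper": 0},
  {"tx": 0,"ty": 0,"tz": 0,"yaw": 0,"gripper": 0},
])

```text
clock: 2.6
position: [0.5094, -0.0174, 0.0863]
tcp_rot: [0.001, 0.025, 1.0, -0.0]
ft_force: [-0.2, -0.7, 0.4]
finger_gap: 0.0003
gripper_force: 0.0
```

```bash
python3 - <<'E'
from cell import env
import cv2,numpy as np
o=[cv2.resize(env.snapshot("side")["frame"][150:280,150:350],None,fx=3,fy=3),cv2.resize(env.snapshot("top")["frame"][150:280,140:320],(600,433))[:200]]
o[1]=o[1]
cv2.imwrite("pics/c1.png",o[0]); print(env.state()["position"],env.state()["tcp_rot"])
E
```

```text
[ 0.50965686 -0.01748276  0.0865072 ] [ 1.64472872e-03  2.47411030e-02  9.99692539e-01 -2.48020277e-05]
```

View pics/c1.png

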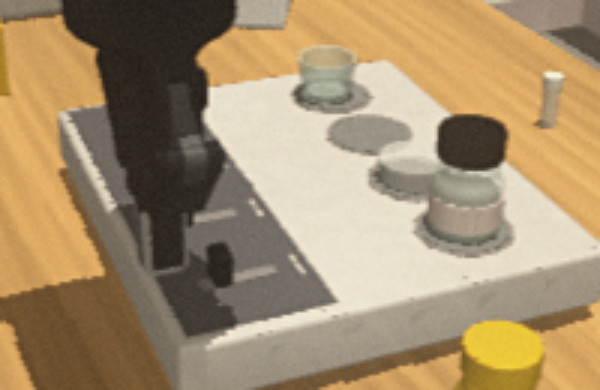

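The finger (165,265) stands just behind and in line with switch 4 (220,265), and the jar on place 4 is confirmed. Next I'll descend and push.

Request:
play_rows([
  {"tx": 0,"ty": 0,"tz": 8,"yaw": 0,"gripper": 0},
  {"tx": 0,"ty": 0,"tz": 0,"yaw": 0,"gripper": 0},
  {"tx": -5,"ty": 0,"tz": 0,"yaw": 0,"gripper": 0},
  {"tx": -5,"ty": 0,"tz": 0,"yaw": 0,"gripper": 0},
  {"tx": -5,"ty": 0,"tz": 0,"yaw": 0,"gripper": 0},
  {"tx": -5,"ty": 0,"tz": 0,"yaw": 0,"gripper": 0},
  {"tx": -4,"ty": 0,"tz": 0,"yaw": 0,"gripper": 0},
  {"tx": -4,"ty": 0,"tz": 0,"yaw": 0,"gripper": 0},
  {"tx": 0,"ty": 0,"tz": 0,"yaw": 0,"gripper": 0},
])

```text
clock: 3.45
position: [0.5369, -0.0191, 0.0762]
tcp_rot: [0.0, 0.025, 1.0, -0.0]
ft_force: [-0.4, 0.1, 0.3]
finger_gap: -0.0002
gripper_force: 0.0
```

Request:
play_rows([
  {"tx": -2,"ty": 0,"tz": 0,"yaw": 0,"gripper": 0},
  {"tx": -2,"ty": 0,"tz": 0,"yaw": 0,"gripper": 0},
  {"tx": 0,"ty": 0,"tz": 0,"yaw": 0,"gripper": 0},
])

```text
clock: 3.7
position: [0.5402, -0.0193, 0.0762]
tcp_rot: [-0.0, 0.025, 1.0, -0.0]
ft_force: [-1.3, -0.4, 1.1]
finger_gap: 0.0001
gripper_force: 0.2
```

Request:
play_rows([
  {"tx": -2,"ty": 0,"tz": 0,"yaw": 0,"gripper": 0},
  {"tx": -2,"ty": 0,"tz": 0,"yaw": 0,"gripper": 0},
  {"tx": 0,"ty": 0,"tz": 0,"yaw": 0,"gripper": 0},
])

```text
clock: 3.95
position: [0.5431, -0.0194, 0.0761]
tcp_rot: [-0.001, 0.025, 1.0, 0.0]
ft_force: [-4.9, 0.7, 2.1]
finger_gap: -0.0001
gripper_force: 2.4
```

```bash
python3 - <<'E'
from cell import env
import cv2
cv2.imwrite("pics/c2.png",cv2.resize(env.snapshot("side")["frame"][150:280,150:350],None,fx=3,fy=3))
E
```

```text
(no output)
```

View pics/c2.png

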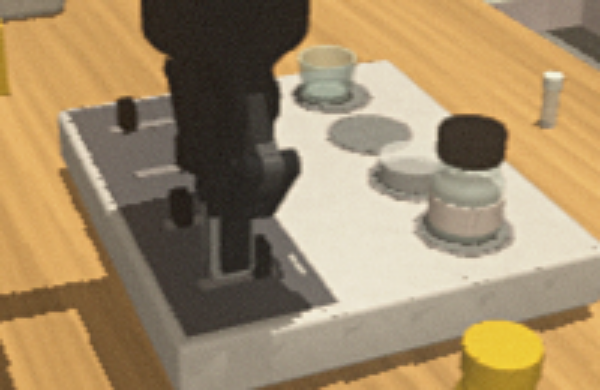

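The finger is in contact with the switch 4 cap, now at (262,258) near the slot's far end. I'll push a little more to reach the stop.

Request:
play_rows([
  {"tx": -1.5,"ty": 0,"tz": 0,"yaw": 0,"gripper": 0},
  {"tx": -1.5,"ty": 0,"tz": 0,"yaw": 0,"gripper": 0},
  {"tx": 0,"ty": 0,"tz": 0,"yaw": 0,"gripper": 0},
])

```text
clock: 4.25
position: [0.5434, -0.0194, 0.0757]
tcp_rot: [-0.004, 0.025, 1.0, 0.0]
ft_force: [-13.7, 0.6, 8.8]
finger_gap: 0.0002
gripper_force: 6.9
```

Request:
play_rows([
  {"tx": 8,"ty": 0,"tz": 0,"yaw": 0,"gripper": 0},
  {"tx": 8,"ty": 0,"tz": 0,"yaw": 0,"gripper": 0},
  {"tx": 0,"ty": 0,"tz": -30,"yaw": 0,"gripper": 0},
  {"tx": 0,"ty": 0,"tz": -20,"yaw": 0,"gripper": 0},
  {"tx": -13,"ty": 30,"tz": 0,"yaw": 0,"gripper": 0},
  {"tx": -13,"ty": 30,"tz": 0,"yaw": 0,"gripper": 0},
  {"tx": -13,"ty": 30,"tz": 0,"yaw": 0,"gripper": 0},
  {"tx": -13,"ty": 29,"tz": 0,"yaw": 0,"gripper": 0},
  {"tx": 0,"ty": 0,"tz": 0,"yaw": 0,"gripper": 0},
  {"tx": 0,"ty": 0,"tz": 0,"yaw": 0,"gripper": 0},
])

```text
clock: 5.08
position: [0.5896, 0.0988, 0.1264]
tcp_rot: [0.001, 0.024, 1.0, 0.0]
ft_force: [-0.6, -0.1, 0.1]
finger_gap: -0.0004
gripper_force: 0.0
```

Request:
play_rows([
  {"tx": 0,"ty": 0,"tz": 25,"yaw": 0,"gripper": 0},
  {"tx": 0,"ty": 0,"tz": 14,"yaw": 0,"gripper": 0},
  {"tx": 0,"ty": 0,"tz": 10,"yaw": 0,"gripper": 0},
  {"tx": 0,"ty": 0,"tz": 0,"yaw": 0,"gripper": 0},
  {"tx": 5,"ty": 0,"tz": 0,"yaw": 0,"gripper": 0},
  {"tx": 5,"ty": 0,"tz": 0,"yaw": 0,"gripper": 0},
  {"tx": 5,"ty": 0,"tz": 0,"yaw": 0,"gripper": 0},
  {"tx": 5,"ty": 0,"tz": 0,"yaw": 0,"gripper": 0},
  {"tx": 5,"ty": 0,"tz": 0,"yaw": 0,"gripper": 0},
  {"tx": 0,"ty": 0,"tz": 0,"yaw": 0,"gripper": 0},
])

```text
clock: 5.92
position: [0.5631, 0.0988, 0.0778]
tcp_rot: [0.0, 0.025, 1.0, 0.0]
ft_force: [0.6, -0.4, 0.4]
finger_gap: -0.0001
gripper_force: 0.0
```

Request:
play_rows([
  {"tx": 2,"ty": 0,"tz": 0,"yaw": 0,"gripper": 0},
  {"tx": 2,"ty": 0,"tz": 0,"yaw": 0,"gripper": 0},
  {"tx": 0,"ty": 0,"tz": 0,"yaw": 0,"gripper": 0},
])

```text
clock: 6.17
position: [0.5599, 0.0991, 0.0775]
tcp_rot: [0.0, 0.025, 1.0, 0.0]
ft_force: [1.1, -0.4, 0.4]
finger_gap: -0.0001
gripper_force: 0.5
```

Request:
play_rows([
  {"tx": 2,"ty": 0,"tz": 0,"yaw": 0,"gripper": 0},
  {"tx": 1,"ty": 0,"tz": 0,"yaw": 0,"gripper": 0},
  {"tx": 0,"ty": 0,"tz": 0,"yaw": 0,"gripper": 0},
])

```text
clock: 6.42
position: [0.5586, 0.0991, 0.0775]
tcp_rot: [0.002, 0.025, 1.0, 0.0]
ft_force: [8.1, -1.0, -2.1]
finger_gap: 0.0003
gripper_force: 3.5
```

Request:
play_rows([
  {"tx": 1.5,"ty": 0,"tz": 0,"yaw": 0,"gripper": 0},
  {"tx": 1.5,"ty": 0,"tz": 0,"yaw": 0,"gripper": 0},
  {"tx": 0,"ty": 0,"tz": 0,"yaw": 0,"gripper": 0},
])

```text
clock: 6.67
position: [0.5582, 0.0992, 0.0779]
tcp_rot: [0.005, 0.025, 1.0, 0.0]
ft_force: [15.9, -3.1, -8.9]
finger_gap: -0.0
gripper_force: 8.0
```

Switch 2 is at its stop. I'll back off, lift, and clear the camera's view.

Request:
play_rows([
  {"tx": -7,"ty": 0,"tz": 0,"yaw": 0,"gripper": 0},
  {"tx": -7,"ty": 0,"tz": 0,"yaw": 0,"gripper": 0},
  {"tx": 0,"ty": 0,"tz": -40,"yaw": 0,"gripper": 0},
  {"tx": 0,"ty": 0,"tz": -40,"yaw": 0,"gripper": 0},
  {"tx": 0,"ty": 0,"tz": -40,"yaw": 0,"gripper": 0},
  {"tx": 20,"ty": 36,"tz": 0,"yaw": 0,"gripper": 0},
  {"tx": 20,"ty": 36,"tz": 0,"yaw": 0,"gripper": 0},
  {"tx": 20,"ty": 36,"tz": 0,"yaw": 0,"gripper": 0},
  {"tx": 20,"ty": 36,"tz": 0,"yaw": 0,"gripper": 0},
  {"tx": 20,"ty": 36,"tz": 0,"yaw": 0,"gripper": 0},
])

```text
clock: 7.5
position: [0.4755, 0.2845, 0.1972]
tcp_rot: [-0.001, 0.025, 1.0, -0.0]
ft_force: [0.9, 0.8, -0.4]
finger_gap: 0.0
gripper_force: 0.0
```

Request:
play_rows([
  {"tx": 20,"ty": 36,"tz": 0,"yaw": 0,"gripper": 0},
  {"tx": 20,"ty": 36,"tz": 0,"yaw": 0,"gripper": 0},
  {"tx": 10,"ty": 36,"tz": 0,"yaw": 0,"gripper": 0},
  {"tx": 0,"ty": 36,"tz": 0,"yaw": 0,"gripper": 0},
  {"tx": 0,"ty": 36,"tz": 0,"yaw": 0,"gripper": 0},
  {"tx": 0,"ty": 0,"tz": 0,"yaw": 0,"gripper": 0},
  {"tx": 0,"ty": 0,"tz": 0,"yaw": 0,"gripper": 0},
])

```text
clock: 8.08
position: [0.4352, 0.4669, 0.1965]
tcp_rot: [-0.001, 0.024, 1.0, -0.001]
ft_force: [-0.3, -0.5, 0.1]
finger_gap: 0.0001
gripper_force: 0.0
```

```bash
python3 - <<'E'
from cell import env
from h import *
s=env.snapshot("top")
C=np.array([.5383,-.0195]);t=np.radians(-2.85);ex=np.array([np.cos(t),np.sin(t)])
for st,c in caps(s):
    p=ray(s,c,.06)[:2]; print(np.round(c,1),p.round(4),"value mm",((p-C)@ex*1e3).round(1))
cv2.imwrite("pics/end.png",cv2.resize(s["frame"][120:280,140:320],None,fx=3.5,fy=3.5,interpolation=cv2.INTER_CUBIC))
E
```

```text
[173.8 246.8] [0.5487 0.16  ] value mm 1.5
[210.7 249. ] [0.5436 0.1007] value mm -0.7
[247.2 250. ] [0.5403 0.0416] value mm -1.0
[284.3 237. ] [ 0.5596 -0.0197] value mm 21.3
```

View pics/end.png

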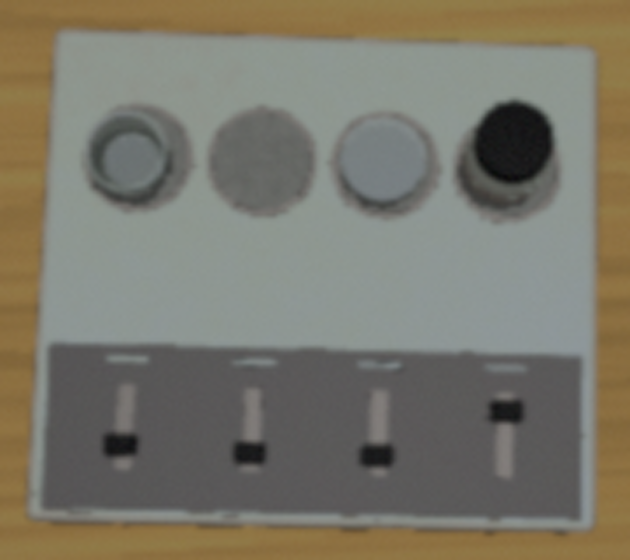

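The jar is unmoved, switch 4 is on and switch 2 is off. Switch 1 looks about 1 px (1.7 mm) forward, so I'll check it sub-pixel.

```bash
python3 - <<'E'
from cell import env
from h import *
S=[env.snapshot("top") for _ in range(6)]
f=np.mean([s["frame"].astype(float).mean(2) for s in S],0);s=S[0]
C=np.array([.5383,-.0195]);t=np.radians(-2.85);ex=np.array([np.cos(t),np.sin(t)])
for u,v in((174,247),(211,249),(247,250),(284,237)):
    w=f[v-7:v+8,u-8:u+9];k=np.clip(85-w,0,None);yy,xx=np.mgrid[v-7:v+8,u-8:u+9]
    c=((xx*k).sum()/k.sum(),(yy*k).sum()/k.sum());p=ray(s,c,.06)[:2]
    print(np.round(c,2),p.round(4),((p-C)@ex*1e3).round(2)); print(f[224:264,u-1:u+2].mean(1).round().astype(int).tolist())
E
```

```text
[173.83 246.68] [0.549 0.16 ] 1.74
[89, 86, 86, 87, 88, 93, 101, 106, 108, 108, 108, 109, 111, 113, 113, 113, 113, 113, 109, 89, 52, 28, 24, 25, 24, 35, 73, 105, 114, 111, 96, 88, 87, 87, 87, 86, 87, 87, 87, 87]
[210.78 249.03] [0.5435 0.1006] -0.76
[98, 85, 88, 89, 89, 89, 95, 111, 118, 119, 119, 117, 117, 117, 118, 119, 119, 119, 120, 119, 119, 110, 71, 34, 26, 26, 27, 31, 65, 105, 106, 95, 90, 89, 89, 89, 89, 89, 89, 89]
[247.19 249.8 ] [0.5406 0.0416] -0.74
[113, 101, 91, 89, 90, 90, 94, 104, 114, 118, 120, 121, 121, 121, 122, 122, 122, 122, 122, 122, 122, 118, 98, 59, 30, 26, 27, 26, 37, 76, 109, 109, 97, 91, 90, 90, 90, 90, 90, 90]
[284.21 237.16] [ 0.5594 -0.0196] 21.06
[114, 118, 101, 91, 89, 89, 89, 95, 110, 110, 74, 37, 26, 27, 26, 29, 63, 108, 121, 122, 123, 123, 123, 123, 123, 123, 123, 123, 123, 123, 123, 119, 105, 93, 90, 90, 89, 89, 89, 90]
```

Switch 1 reads about 2 mm forward of its off stop, and more of its slot shows below the cap. I'll nudge it back too; this does no harm if it is already off.

Request:
play_rows([
  {"tx": -17.3,"ty": -33.5,"tz": 0,"yaw": 0,"gripper": 0},
  {"tx": -17.3,"ty": -33.5,"tz": 0,"yaw": 0,"gripper": 0},
  {"tx": -17.3,"ty": -33.5,"tz": 0,"yaw": 0,"gripper": 0},
  {"tx": -17.3,"ty": -33.5,"tz": 0,"yaw": 0,"gripper": 0},
  {"tx": -17.3,"ty": -33.5,"tz": 0,"yaw": 0,"gripper": 0},
  {"tx": -17.3,"ty": -33.5,"tz": 0,"yaw": 0,"gripper": 0},
  {"tx": -17.3,"ty": -33.5,"tz": 0,"yaw": 0,"gripper": 0},
  {"tx": -17.3,"ty": -33.5,"tz": 0,"yaw": 0,"gripper": 0},
  {"tx": -17.3,"ty": -33.5,"tz": 0,"yaw": 0,"gripper": 0},
  {"tx": 0,"ty": 0,"tz": 0,"yaw": 0,"gripper": 0},
])

```text
clock: 9.27
position: [0.5787, 0.1508, 0.1977]
tcp_rot: [0.001, 0.027, 1.0, -0.001]
ft_force: [-0.4, 0.8, 0.0]
finger_gap: -0.0001
gripper_force: 0.0
```

Request:
play_rows([
  {"tx": 0,"ty": 0,"tz": 30,"yaw": 0,"gripper": 0},
  {"tx": 0,"ty": 0,"tz": 30,"yaw": 0,"gripper": 0},
  {"tx": 0,"ty": 0,"tz": 0,"yaw": 0,"gripper": 0},
  {"tx": 0,"ty": 0,"tz": 0,"yaw": 0,"gripper": 0},
])

```text
clock: 9.6
position: [0.5753, 0.1562, 0.1365]
tcp_rot: [-0.002, 0.025, 1.0, -0.0]
ft_force: [1.0, -0.6, 0.5]
finger_gap: 0.0001
gripper_force: 0.0
```

Request:
play_rows([
  {"tx": 0,"ty": 2,"tz": 30,"yaw": 0,"gripper": 0},
  {"tx": 0,"ty": 0,"tz": 18,"yaw": 0,"gripper": 0},
  {"tx": 0,"ty": 0,"tz": 10,"yaw": 0,"gripper": 0},
  {"tx": 0,"ty": 0,"tz": 0,"yaw": 0,"gripper": 0},
  {"tx": 4,"ty": 0,"tz": 0,"yaw": 0,"gripper": 0},
  {"tx": 4,"ty": 0,"tz": 0,"yaw": 0,"gripper": 0},
  {"tx": 2,"ty": 0,"tz": 0,"yaw": 0,"gripper": 0},
  {"tx": 0,"ty": 0,"tz": 0,"yaw": 0,"gripper": 0},
])

```text
clock: 10.27
position: [0.5666, 0.1593, 0.0805]
tcp_rot: [0.001, 0.025, 1.0, 0.0]
ft_force: [0.1, -0.2, 0.1]
finger_gap: -0.0002
gripper_force: 0.0
```

Request:
play_rows([
  {"tx": 2,"ty": 0,"tz": 0,"yaw": 0,"gripper": 0},
  {"tx": 2,"ty": 0,"tz": 0,"yaw": 0,"gripper": 0},
  {"tx": 0,"ty": 0,"tz": 0,"yaw": 0,"gripper": 0},
])

```text
clock: 10.52
position: [0.563, 0.1595, 0.0798]
tcp_rot: [0.001, 0.025, 1.0, 0.0]
ft_force: [0.4, 0.5, 1.0]
finger_gap: -0.0001
gripper_force: 0.4
```

Request:
play_rows([
  {"tx": 1.5,"ty": 0,"tz": 0,"yaw": 0,"gripper": 0},
  {"tx": 1.5,"ty": 0,"tz": 0,"yaw": 0,"gripper": 0},
  {"tx": 0,"ty": 0,"tz": 0,"yaw": 0,"gripper": 0},
])

```text
clock: 10.77
position: [0.5617, 0.1596, 0.0798]
tcp_rot: [0.002, 0.025, 1.0, 0.0]
ft_force: [7.0, -1.5, -1.7]
finger_gap: -0.0001
gripper_force: 3.6
```

Request:
play_rows([
  {"tx": 1.5,"ty": 0,"tz": 0,"yaw": 0,"gripper": 0},
  {"tx": 1,"ty": 0,"tz": 0,"yaw": 0,"gripper": 0},
  {"tx": 0,"ty": 0,"tz": 0,"yaw": 0,"gripper": 0},
])

```text
clock: 11.02
position: [0.5613, 0.1597, 0.08]
tcp_rot: [0.004, 0.025, 1.0, 0.0]
ft_force: [15.2, -3.7, -8.0]
finger_gap: -0.0002
gripper_force: 7.5
```

At its stop, exactly where predicted. I'll retreat and verify.

Request:
play_rows([
  {"tx": -7,"ty": 0,"tz": 0,"yaw": 0,"gripper": 0},
  {"tx": -7,"ty": 0,"tz": 0,"yaw": 0,"gripper": 0},
  {"tx": 0,"ty": 0,"tz": -40,"yaw": 0,"gripper": 0},
  {"tx": 0,"ty": 0,"tz": -40,"yaw": 0,"gripper": 0},
  {"tx": 0,"ty": 0,"tz": -40,"yaw": 0,"gripper": 0},
  {"tx": 18,"ty": 36,"tz": 0,"yaw": 0,"gripper": 0},
  {"tx": 18,"ty": 36,"tz": 0,"yaw": 0,"gripper": 0},
  {"tx": 18,"ty": 36,"tz": 0,"yaw": 0,"gripper": 0},
  {"tx": 18,"ty": 36,"tz": 0,"yaw": 0,"gripper": 0},
  {"tx": 18,"ty": 36,"tz": 0,"yaw": 0,"gripper": 0},
])

```text
clock: 11.85
position: [0.489, 0.3445, 0.1993]
tcp_rot: [-0.001, 0.025, 1.0, -0.0]
ft_force: [1.5, 0.5, -0.1]
finger_gap: -0.0002
gripper_force: 0.0
```

Request:
play_rows([
  {"tx": 18,"ty": 36,"tz": 0,"yaw": 0,"gripper": 0},
  {"tx": 18,"ty": 36,"tz": 0,"yaw": 0,"gripper": 0},
  {"tx": 0,"ty": 36,"tz": 0,"yaw": 0,"gripper": 0},
  {"tx": 0,"ty": 0,"tz": 0,"yaw": 0,"gripper": 0},
  {"tx": 0,"ty": 0,"tz": 0,"yaw": 0,"gripper": 0},
  {"tx": 0,"ty": 0,"tz": 0,"yaw": 0,"gripper": 0},
])

```text
clock: 12.35
position: [0.4593, 0.4522, 0.1986]
tcp_rot: [-0.001, 0.025, 1.0, -0.001]
ft_force: [-0.5, -0.7, -0.0]
finger_gap: 0.0
gripper_force: 0.0
```

```bash
python3 - <<'E'
from cell import env
from h import *
s=env.snapshot("top");f=s["frame"].astype(float).mean(2)
C=np.array([.5383,-.0195]);t=np.radians(-2.85);ex=np.array([np.cos(t),np.sin(t)])
for u,v in((174,247),(211,249),(247,250),(284,237)):
    k=np.clip(85-f[v-7:v+8,u-8:u+9],0,None);yy,xx=np.mgrid[v-7:v+8,u-8:u+9]
    c=((xx*k).sum()/k.sum(),(yy*k).sum()/k.sum());p=ray(s,c,.06)[:2]
    print(np.round(c,2),((p-C)@ex*1e3).round(2))
E
```

```text
[173.82 248.18] -0.65
[210.78 249.03] -0.75
[247.18 249.8 ] -0.75
[284.21 237.16] 21.06
```

All four now agree: switches 1–3 are off and switch 4 is about 22 mm on.

```bash
python3 -c "
from cell import env
print(env.job_done())"
```

```text
the job is handed in; nothing more can be done
None
```

Switch 4, in line with the jar, is fully on and switches 1–3 are off: I slid switch 2 back and also nudged switch 1, which stood about 2 mm forward, to its off stop; the jar stands where it was, and the job is handed in (no verdict returned).

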